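# Fit the column carousel and raise the stand's telescoping mast to its mark

### The arm

A 6-joint arm with a two-finger parallel gripper is mounted at the origin on the work surface. World frame = base frame: x ahead of the robot, y to its left, z up, the work surface at z = 0. Lengths are in m, angles in rad, forces in N, time in s.
With the tool pointing down it reaches from about 0.275 to 0.775 m from the base axis. Payload 14.6 kg.
Tool frame: the origin (TCP) lies midway between the tips of the shut fingers; the grasp point (between the pads) lies 19 mm behind it; z points along the fingers, y is the line along which they close (so a half turn about z gives the same grasp; the last joint's range is limited). The gripper opens to 85 mm and grips with 20 to 120 N. Pads are 22 mm wide; open, the fingers measure 114 mm over their backs; the gripper's body (76 mm by 85 mm) begins 54 mm behind the grasp point. The pads swing forward as they close: fully open they stand 13 mm farther back than shut.
Start: joints at [0.973, 0.263, -0.048, 1.259, 0, 1.415], TCP at [0.225, 0.474, 0.202] pointing down, gripper open.
Joint ranges: [-2.65, 2.65], [-0.89, 1.7], [-1.18, 1.37], [-2.13, 2.11], [-1.35, 1.29], [-3.14, 3.14]. Speed limits (rad/s): [1.89, 1.89, 2.57, 2.79, 3.14, 3.14].

### API

Orientations are given as a 3x3 rotation matrix whose columns are the frame's x, y, z axes.
In Python, from plant import status, snapshot, bot gives the robot as it stands.
- The arm moves only by the tool carry_out, never from a script. Its argument "commands" is text: rows parted by semicolons, each of 7 numbers parted by spaces: the finger opening in mm, from 0 to 85.4, then the shift along the world's x, y, z in mm, then the turn, a rotation vector about the world's x, y, z in degrees. A call has 1 to 10 rows; each row is the pose to reach, as a shift and turn from the pose commanded when the call began; what a row does not reach only later rows make up. A row lasts 1/10 s, in which the tool goes at most 50 mm and 8.59 degrees, less where a joint would pass 70% of its speed; a pose out of reach is approached as far as the arm can. A call with a gripper value outside its range is refused whole. The fingers move at their own pace and stop on an object; "force" is the grip in N (left out, the last holds). Time passes only in rows, so rows that repeat a pose let the fingers close. It gives the time, the measured TCP pose, the force, the opening and the grip force at its end, in the units of the state.
- status.sense(): the state, without advancing time (a new reading comes with each control period).
- snapshot(name): name is "scene" or "top" or "wrist"; returns a dict with "pixels" (420x560x3 uint8, red, green, blue), "depth" (420x560 float32, m along the optical axis (not along the pixel's ray), 0 where there is no reading), "vertical_fov" (degrees; the focal length in pixels is half the picture's height over the tangent of half this angle, whatever the lens; pixels are square), "cx", "cy" (the principal point, pixels), "rvec" (rotation vector, rad) and "tvec" (3), from world to camera coordinates, as OpenCV has them. Camera axes: x right, y down, z forward; pixel columns grow to the right and rows downward; lengths in m; the calibration is good to about 2 mm. A picture is of the moment at which its call begins.
- bot.job_done(): hands the job in; it is judged then, once.
The state is a dict: "t": time; "qpos": joint angles; "dq": joint speeds; "effort": joint torques, N m; "tcp_pos": TCP position; "tcp_rot": TCP orientation; "force": force on the tool from outside, world axes, zero at the start; "moment": the same for the moment, N m; "opening": finger opening in m; "grasp_force": force on a finger pad.
Only numpy, scipy, OpenCV 4.12 (cv2) and the standard library are available. Lean on these libraries where they do the work, as an engineer would, in place of code of your own. Each camera call takes 0.05 s, during which the arm holds its last target. There are 200 camera calls.

### The job

Set up the drip-column stand: lower the spoked column carousel over the spigot on top of the lowered mast until it sits fully down on the mast's head, and only then let go of it. Then grasp the mast's grip so that its lock paddle is squeezed in, raise the mast until its second full-ring mark (100 mm) is level with the collar's rim, and finish still holding it up there, at rest, so that a colleague can tighten the clamp screw. Leave the bottle, the tube rack and the tip box alone.

Things in the scene. Friction and masses are not known exactly. Their poses are not given: they have to be found in the camera images.
- hub (a point): Column carousel, a loose white plastic wheel, 60 to 130 g, flat on the bench, hub up: hub tube 30 mm outer, 23 mm inner diameter, 50 mm tall, open at both ends; at its foot six spokes and a rim of 74 mm diameter, 6 mm thick. This point is on the hub's axis 28 mm above the underside: the middle of the hub's part above the spokes; grasp here from above. z: hub's axis, up.
- underside (a point): Centre of the carousel's underside, on the hub's axis, 28 mm below hub. It rests on the mast's head (seat) when seated.
- carousel: The same loose carousel; its origin is the centre of its underside.
- stand: Column stand, fixed: grey base plate 150 x 130 mm, 14 mm high, upright outer tube of 29 mm diameter, black collar of 42 mm diameter at its top. Origin: on the tube's axis at bench level; z up. Its -x axis points along the mast's grip arm, towards the robot within about 0.6 rad. The clamp screw sticks out of the collar to +x, 44 mm from the axis.
- collar_rim (a point): On the mast's axis at the level of the collar's rim, 155 mm above the bench: the edge against which the scale is read. It does not move.
- mast (a joint): Extension of the mast, m = height of its head's underside above the collar rim: 0 down (start, latched), 0.130 fully out. Its 20 mm steel tube has a short tick every 10 mm and a black ring all round every 50 mm, counted down from the head: the second ring is at the rim at 0.100. Freed by the paddle. Let go once raised, it sinks (air-damped, about 0.15 m/s) until the latch catches it at 0.025.
- seat (a point): Centre of the flat top of the mast's head (aluminium, 44 mm diameter, 30 mm high), where the carousel's underside comes to rest; 30 mm above the head's underside. Moves with the mast (0.3 kg), which slides straight up and down and does not turn.
- spigot_top (a point): Tip of the upright steel spigot on the head, 41 mm above seat. The spigot's diameter is 20 mm, the top 7 mm taper to 12 mm. It passes into the carousel's hub with 1.5 mm of play all round.
- grip (a point): Centre of the black grip block on the arm of the mast's head: 80 mm from the mast's axis to the stand's -x, 19 mm below the seat. 26 mm long (x), 28 mm wide (y), 36 mm high. Take it from above, fingers closing along the stand's y: one on its -y face, one on the paddle on its +y face. The seated carousel's rim ends 30 mm short of the block. Moves with the mast.
- paddle (a point): Middle of the outer face of the grey lock paddle on the +y side of the grip block: 18 mm long (x), 26 mm high, at rest 9 mm proud of the block, so that block and paddle together are 37 mm wide at rest and 31 mm when fully squeezed. Moves with the paddle.
- lock (a joint): How far the lock paddle is pressed in, m: 0 at rest (mast latched down), 0.006 fully in; the latch is free from 0.0045. It is sprung: 8 N to start, 12 N fully in; a grip of 30 to 45 N keeps it in and carries the mast (about 4 N, and 1 N more for each 40 mm/s of raising).
- bottle: Bystander: amber bottle, 64 mm diameter, 125 mm tall, black cap, origin at its underside. It and the carousel stand on either side of the stand, either way round.
- rack: Bystander: orange tube rack with red-capped tubes, 85 x 125 x 77 mm, beyond the stand, origin at its underside.
- tipbox: Bystander: blue tip box with a clear lid, 87 x 122 x 73 mm, beyond the stand, origin at its underside.

How it is judged:
On the way, in this order (a step that is already met when the one before it is completed fails the run):
1. the carousel is seated on the head of the lowered mast and let go (z of underside in the frame of seat between -0.003 and 0.003 m and horizontal distance between underside and seat below 0.004 m and angle between carousel's own z axis and vertical below 0.06 rad and contact force between carousel and the arm below 0.1 N and value of joint mast below 0.01 m), for 0.2 s.
2. the mast is held in the fingers at the 100 mm mark (value of joint mast between 0.095 and 0.105 m and contact force between the fingers and mast above 2 N), for 0.2 s.
At the end, for the whole second after the job is handed in: The mast reads 100 mm (within 5 mm) at the collar rim and is still, held up by the fingers; the carousel sits level on the mast's head, its underside within 3 mm of the seat and within 4 mm of its axis, untouched by the robot (all of step 2 and velocity of joint mast between -0.01 and 0.01 m/s and z of underside in the frame of seat between -0.003 and 0.003 m and horizontal distance between underside and seat below 0.004 m and angle between carousel's own z axis and vertical below 0.06 rad and contact force between carousel and the arm below 0.1 N); the arm keeps its last pose, push and grip.
It fails at once if the carousel is dropped (falls free of the fingers by more than about 15 mm) (contact force between carousel and the arm below 0.05 N and linear speed of carousel above 0.5 m/s).
It fails at once if the bottle is disturbed (moved by more than 30 mm or tipped) (distance of bottle from where it was at the start of the episode above 0.03 m or angle between bottle's own z axis and vertical above 0.5 rad).
It fails at once if the tube rack is disturbed (moved by more than 30 mm) (distance of rack from where it was at the start of the episode above 0.03 m).
It fails at once if the tip box is disturbed (moved by more than 30 mm) (distance of tipbox from where it was at the start of the episode above 0.03 m).
It also fails if it takes over 64 s, if anything falls off the work surface, if the arm or the gripper's body presses on something with over 40 N, if the wrist force passes 120 N, or if a joint passes its speed limit or range.

## Working session

There is one attempt and no reset: what is moved stays moved. The work goes in short steps, Python scripts to look and compute and a tool call to move; the robot and the scene stay as the last step left them, time stands still between calls to the robot, and variables do not carry over. Pictures are saved under pics/ and viewed, at most 10 in all, crops included, and the job is handed in when it is done.

Besides the shell and the picture viewer there is one more tool, called after "Emit:" as name(argument=value, ...) on one line, values as JSON. carry_out: Moves the arm, as the interface text tells. Its arguments: {"type":"object","properties":{"commands":{"type":"string"},"force":{"type":"number"}},"required":["commands"]}

```bash
mkdir -p pics
cat > h.py <<'E'
import numpy as np, cv2
from plant import status, snapshot, bot
def snap(n):
    s=snapshot(n); s['f']=210/np.tan(np.radians(s['vertical_fov'])/2)
    s['R']=cv2.Rodrigues(np.array(s['rvec'],float))[0]; s['t']=np.array(s['tvec'],float).reshape(3); return s
def world(s,u,v,d):
    c=np.stack([(u-s['cx'])*d/s['f'],(v-s['cy'])*d/s['f'],d],-1); return (c-s['t'])@s['R']
def cloud(s):
    v,u=np.mgrid[:420,:560]; return world(s,u,v,s['depth'].astype(float))
def onplane(s,u,v,z):
    C=-s['R'].T@s['t']; r=s['R'].T@np.array([(u-s['cx'])/s['f'],(v-s['cy'])/s['f'],1.]); return C+r*(z-C[2])/r[2]
def proj(s,p):
    c=s['R']@np.array(p)+s['t']; return c[:2]/c[2]*s['f']+[s['cx'],s['cy']]
def save(s,n): cv2.imwrite('pics/'+n,s['pixels'][:,:,::-1])
E
python3 - <<'E'
from h import *
for n in('top','scene'):
    s=snap(n); save(s,n+'0.png'); print(n,s['f'],-s['R'].T@s['t'],s['R'].round(2).tolist()); np.savez(n+'0.npz',**s)
print(status.sense())
E
```

```text
top 417.60066173777375 [0.45885406 0.01079806 1.027043  ] [[-0.02, -1.0, 0.02], [-0.99, 0.02, -0.13], [0.13, -0.03, -0.99]]
scene 441.14831908428073 [ 1.50021319 -0.18891242  0.81542614] [[0.19, 0.98, -0.02], [0.55, -0.12, -0.82], [-0.81, 0.15, -0.57]]
{'t': 0.1, 'qpos': array([ 9.72710068e-01,  2.63513641e-01, -4.88494783e-02,  1.25941466e+00,
        2.03360704e-05,  1.41548990e+00]), 'dq': array([ 0.00107081, -0.00077994,  0.00106223,  0.00038039, -0.00019222,
       -0.00013013]), 'effort': array([ 4.15547649e-03, -6.38576889e+01,  3.85063469e+01,  9.88540531e-03,
       -5.05818559e-05,  2.06451517e-05]), 'tcp_pos': array([0.22478729, 0.47414662, 0.20116203]), 'tcp_rot': array([[-9.03564075e-01,  4.28452609e-01, -5.69422441e-04],
       [ 4.28452953e-01,  9.03563738e-01, -7.99633125e-04],
       [ 1.71904571e-04, -9.66490491e-04, -9.99999518e-01]]), 'force': array([-0.22535243,  0.19647626,  0.60182984]), 'moment': array([ 0.01845436,  0.06530016, -0.0206927 ]), 'grasp_force': 0.0, 'opening': 0.0853036786849791}
```

View pics/top0.png

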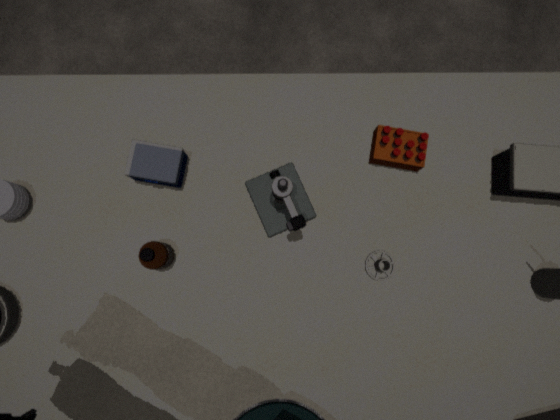

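View pics/scene0.png

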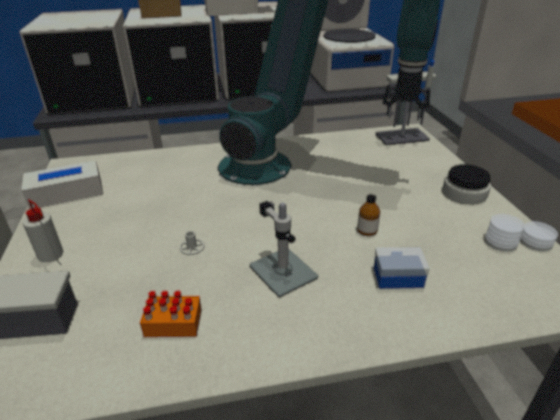

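The top view shows the carousel at (379,265), the mast head at (283,187), the grip at (297,222) and the bottle at (155,255). The scene view shows the carousel at (191,243) and the mast at (283,215).

Run:
```python
from h import *
for n,(cu,cv_),(su,sv) in(('top',(379,265),(283,190)),('scene',(191,243),(282,215))):
    s=dict(np.load(n+'0.npz')); P=cloud(s); D=s['depth']>0; print(n,s['cx'],s['cy'])
    v,u=np.mgrid[:420,:560]
    m=D&(abs(u-cu)<25)&(abs(v-cv_)<25)
    for a,b in((.003,.015),(.035,.065)):
        q=P[m&(P[...,2]>a)&(P[...,2]<b)]; print(' car',a,len(q),q.mean(0).round(4) if len(q) else '',(q.min(0).round(4),q.max(0).round(4)) if len(q) else '')
        if len(q)>5: print('   circle',cv2.minEnclosingCircle(q[:,:2].astype(np.float32)))
    m=D&(abs(u-su)<55)&(abs(v-sv)<70)
    for a,b in((.009,.02),(.178,.19),(.2,.24),(.15,.19)):
        q=P[m&(P[...,2]>a)&(P[...,2]<b)]; print(' st',a,b,len(q),q.mean(0).round(4) if len(q) else '',(q.min(0).round(4),q.max(0).round(4)) if len(q) else '')
        if len(q)>5: print('   rect',cv2.minAreaRect((1000*q[:,:2]).astype(np.float32)))
    c=s['pixels'][150:290,230:420] if n=='top' else s['pixels'][180:300,150:340]
    cv2.imwrite('pics/c_%s.png'%n,cv2.resize(c,None,fx=4,fy=4,interpolation=cv2.INTER_CUBIC)[:,:,::-1])
```

```text
top 281.3746152672186 207.1912909456128
 car 0.003 265 [ 0.4488 -0.2522  0.0056] (array([ 0.408 , -0.3048,  0.003 ]), array([ 0.5058, -0.1966,  0.0147]))
   circle ((0.4527471959590912, -0.24900086224079132), 0.06103253737092018)
 car 0.035 81 [ 0.4489 -0.2528  0.0454] (array([ 0.4357, -0.2688,  0.0353]), array([ 0.4636, -0.2387,  0.0517]))
   circle ((0.44871169328689575, -0.25373783707618713), 0.015203148126602173)
 st 0.009 0.02 2191 [ 0.6123 -0.0083  0.0132] (array([ 0.5242, -0.0983,  0.009 ]), array([0.7056, 0.0728, 0.0198]))
   rect ((614.7503662109375, -13.043968200683594), (149.8109588623047, 129.5837860107422), 22.827041625976562)
 st 0.178 0.19 434 [ 0.5816 -0.0256  0.1834] (array([ 0.5267, -0.0592,  0.178 ]), array([0.6365, 0.0072, 0.1895]))
   rect ((581.4523315429688, -26.70871353149414), (113.70014190673828, 42.799922943115234), 22.39234733581543)
 st 0.2 0.24 92 [ 0.6129 -0.0131  0.2206] (array([ 0.6049, -0.0225,  0.2018]), array([ 0.6227, -0.0046,  0.228 ]))
   rect ((613.7581176757812, -13.563809394836426), (17.863309860229492, 17.733089447021484), 88.88858795166016)
[... 850 characters left out ...]
375), 84.22112274169922)
 st 0.178 0.19 231 [ 0.592  -0.0279  0.1842] (array([ 0.5262, -0.062 ,  0.178 ]), array([0.6392, 0.0064, 0.1898]))
   rect ((582.180419921875, -26.250728607177734), (116.9903793334961, 42.710655212402344), 18.444561004638672)
 st 0.2 0.24 93 [ 0.6205 -0.0147  0.2153] (array([ 0.6071, -0.0236,  0.2   ]), array([ 0.6272, -0.0055,  0.2298]))
   rect ((618.5463256835938, -14.709197044372559), (19.05687141418457, 18.26034927368164), 14.249124526977539)
 st 0.15 0.19 561 [ 0.5886 -0.0276  0.1735] (array([ 0.126 , -0.0621,  0.15  ]), array([0.6587, 0.0064, 0.1898]))
   rect ((392.4601745605469, -29.68521499633789), (532.9822998046875, 67.78543853759766), 0.5506111979484558)
```

View pics/c_top.png

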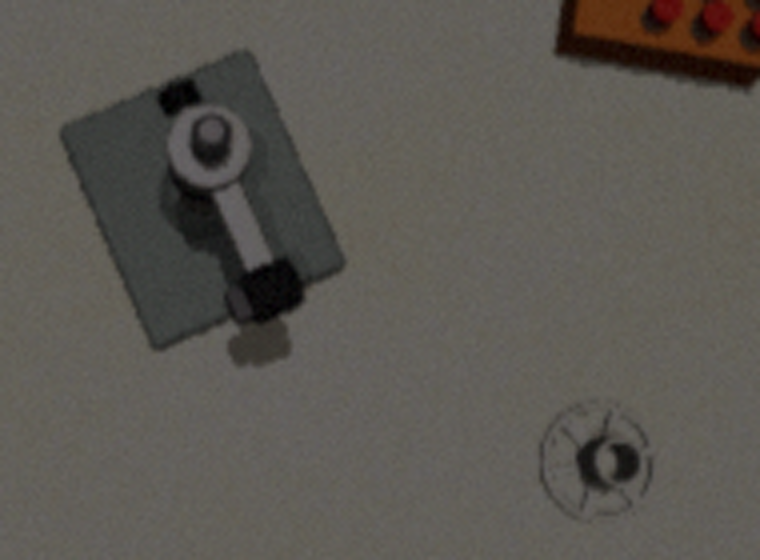

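Both cameras agree, and the sizes match what was given:
- **Hub:** axis at about (0.449, -0.254).
- **Mast:** axis at about (0.614, -0.013), stand yaw about 22.5°.
- **Grip:** about (0.540, -0.044).

I'll go above the hub with the fingers already lined up for the grip.

Emit:
carry_out(commands="85 22 -45 0 0 0 5;85 44 -90 0 0 0 10;85 67 -136 0 0 0 15;85 90 -181 0 0 0 20;85 112 -226 0 0 0 25;85 130 -270 0 0 0 30;85 130 -315 0 0 0 35;85 135 -360 0 0 0 40;85 140 -405 0 0 0 44;85 145 -450 0 0 0 48")

```text
t: 1.1
tcp_pos: [0.3696, 0.0226, 0.2016]
tcp_rot: [[-0.922, -0.388, 0.0], [-0.388, 0.922, 0.0], [-0.0, -0.0, -1.0]]
force: [-0.1, -0.3, -0.1]
opening: 0.0847
grasp_force: 0.0
```

Emit:
carry_out(commands="85 10 -45 0 0 0 0;85 20 -90 0 0 0 0;85 30 -135 0 0 0 0;85 40 -180 0 0 0 0;85 50 -220 0 0 0 0;85 60 -250 0 0 0 0;85 75 -278 -20 0 0 0;85 79 -278 -40 0 0 0;85 79 -278 -40 0 0 0;85 79 -278 -40 0 0 0")

```text
t: 2.1
tcp_pos: [0.4485, -0.2531, 0.1618]
tcp_rot: [[-0.923, -0.385, -0.001], [-0.385, 0.923, 0.001], [0.001, 0.001, -1.0]]
force: [-0.3, -0.4, 0.4]
opening: 0.0852
grasp_force: 0.0
```

```bash
cat > hub.py <<'E'
from h import *
import sys
s=snap('wrist'); save(s,sys.argv[1]); np.savez('w.npz',**s)
st=status.sense(); print(st['tcp_pos'].round(4),st['tcp_rot'].round(3).tolist(),-s['R'].T@s['t'])
P=cloud(s); m=(s['depth']>0)&(np.hypot(P[...,0]-.449,P[...,1]+.2535)<.06)
for a,b in((.004,.012),(.04,.06)):
    q=P[m&(P[...,2]>a)&(P[...,2]<b)]
    if len(q)>5: print(a,len(q),np.median(q,0).round(4),q.min(0).round(4),q.max(0).round(4),cv2.minEnclosingCircle(q[:,:2].astype(np.float32)))
E
python3 hub.py w1.png
```

```text
[ 0.4488 -0.2533  0.1624] [[-0.923, -0.385, 0.0], [-0.385, 0.923, -0.0], [-0.0, -0.0, -1.0]] [ 0.37188575 -0.28420507  0.33317125]
0.004 1670 [ 0.4459 -0.2552  0.005 ] [ 0.414  -0.2902  0.004 ] [ 0.4871 -0.2172  0.0119] ((0.4504337012767792, -0.25373268127441406), 0.03672454133629799)
0.04 562 [ 0.4503 -0.2535  0.0485] [ 0.4358 -0.2684  0.0401] [ 0.4653 -0.2385  0.0509] ((0.4504077732563019, -0.2534871995449066), 0.015070726163685322)
```

View pics/w1.png

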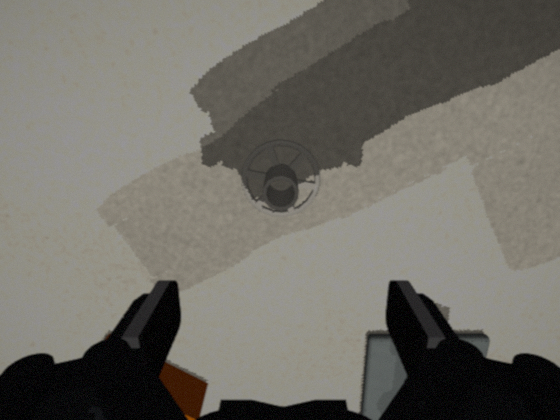

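The wrist view shows the carousel centred at about (281,180) between the fingers. Its hub comes out at (0.4504, -0.2535) with the right 15 mm radius, so I'll lower and grasp.

Emit:
carry_out(commands="85 2 0 -40 0 0 0;85 2 0 -80 0 0 0;85 2 0 -110 0 0 0;85 2 0 -130 0 0 0;85 2 0 -145 0 0 0;85 2 0 -149 0 0 0;85 2 0 -149 0 0 0;40 2 0 -149 0 0 0;40 2 0 -149 0 0 0;40 2 0 -149 0 0 0", force=25)

```text
t: 3.15
tcp_pos: [0.4513, -0.2539, 0.0133]
tcp_rot: [[-0.923, -0.385, 0.001], [-0.385, 0.923, -0.001], [-0.001, -0.001, -1.0]]
force: [-0.1, -0.7, 0.0]
opening: 0.0434
grasp_force: 0.0
```

Emit:
carry_out(commands="20 0 0 0 0 0 0;20 0 0 0 0 0 0;20 0 0 0 0 0 0;20 0 0 0 0 0 0;20 0 0 0 0 0 0;20 0 0 0 0 0 0;20 0 0 0 0 0 0;20 0 0 0 0 0 0")

```text
t: 3.95
tcp_pos: [0.4512, -0.2538, 0.0132]
tcp_rot: [[-0.923, -0.385, 0.001], [-0.385, 0.923, -0.001], [-0.0, -0.001, -1.0]]
force: [-1.6, 1.8, 7.9]
opening: 0.0287
grasp_force: 24.0
```

Emit:
carry_out(commands="20 0 0 10 0 0 0;20 0 0 30 0 0 0;20 0 0 60 0 0 0;20 0 0 100 0 0 0;20 0 0 140 0 0 0;20 0 0 180 0 0 0;20 0 0 220 0 0 0;20 0 0 250 0 0 0;20 0 0 260 0 0 0;20 0 0 260 0 0 0")

```text
t: 4.95
tcp_pos: [0.4513, -0.2539, 0.2736]
tcp_rot: [[-0.923, -0.385, 0.002], [-0.385, 0.923, -0.001], [-0.001, -0.002, -1.0]]
force: [-0.1, 0.0, -1.7]
opening: 0.0285
grasp_force: 24.9
```

Emit:
carry_out(commands="20 10 15 0 0 0 0;20 30 45 0 0 0 0;20 50 75 0 0 0 0;20 70 105 0 0 0 0;20 90 135 0 0 0 0;20 110 160 0 0 0 0;20 125 185 0 0 0 0;20 133 196 0 0 0 0;20 133 196 0 0 0 0;20 133 196 0 0 0 0")

```text
t: 5.95
tcp_pos: [0.5835, -0.0581, 0.2718]
tcp_rot: [[-0.923, -0.385, -0.001], [-0.385, 0.923, -0.0], [0.001, 0.0, -1.0]]
force: [-1.0, -0.3, -1.1]
opening: 0.0285
grasp_force: 24.9
```

```bash
cat > look.py <<'E'
from h import *
st=status.sense(); print(st['tcp_pos'].round(4),st['opening'],st['grasp_force'],st['force'].round(1))
for n in('wrist','scene','top'):
    s=snap(n); save(s,n+'2.png'); np.savez(n+'2.npz',**s)
    P=cloud(s); D=s['depth']>0
    near=D&(np.hypot(P[...,0]-st['tcp_pos'][0],P[...,1]-st['tcp_pos'][1])<.05)
    q=P[near&(P[...,2]>.19)&(P[...,2]<.285)]; h=np.histogram(q[:,2],bins=np.arange(.19,.29,.005))[0]; print(n,h)
    for p in ([.614,-.0133,.226],[.614,-.0133,.185],[*st['tcp_pos'][:2],.31],[*st['tcp_pos'][:2],.263]): print('  proj',proj(s,p).round(1),end='')
    print()
E
python3 look.py
```

```text
[ 0.5835 -0.0581  0.2718] 0.028508613747296258 24.923847494646907 [-1.  -0.3 -1.1]
wrist [   0    7   29   38   12    2    0    0    0    0    0    0    0  289
 4369  284  326  377  450]
  proj [324.9 283.6]  proj [319.1 256.4]  proj [280.3 292.1]  proj [280.8 245.1]
scene [  1   0   0   2   1   1   2   2   0   0   0   0   0   3 120 140  23  19
  26]
  proj [282.5 203. ]  proj [282.7 216.8]  proj [261.1 168.8]  proj [261.9 185.8]
top [0 0 0 0 0 0 0 0 0 0 0 0 0 0 0 0 0 0 0]
  proj [282.5 182.7]  proj [282.  186.6]  proj [309.7 190.4]  proj [307.4 194.8]
```

View pics/wrist2.png

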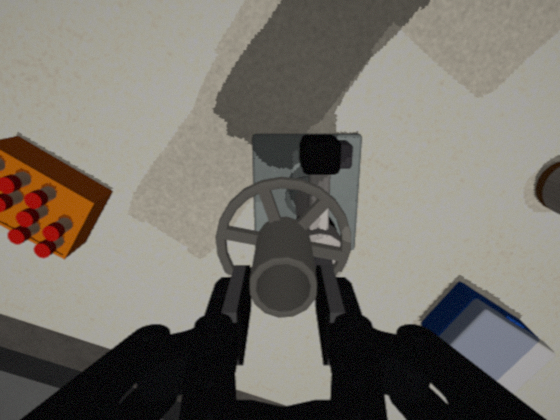

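View pics/scene2.png

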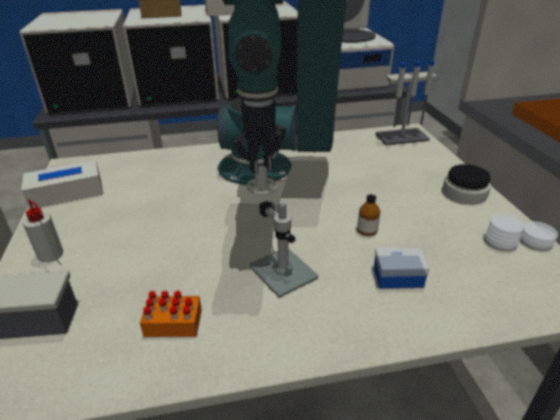

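The wrist view shows the carousel gripped level: hub mouth at (283,287), rim centre at about (285,240), mast below it. Next I fit the rim for tilt and offset, and refine the mast position.

```bash
cat > fit.py <<'E'
from h import *
from scipy.optimize import least_squares
def circ(q,r=None):
    f=lambda p: np.hypot(q[:,0]-p[0],q[:,1]-p[1])-(p[2] if r is None else r)
    return least_squares(f,[*q[:,:2].mean(0),.03][:3 if r is None else 2],loss='soft_l1',f_scale=.001).x
E
python3 - <<'E'
from fit import *
s=dict(np.load('wrist2.npz')); P=cloud(s); D=s['depth']>0; T=np.array([.5835,-.0581])
v,u=np.mgrid[:420,:560]; r=np.hypot(P[...,0]-T[0],P[...,1]-T[1])
m=D&(r<.042)&(r>.02)&(P[...,2]>.255)&(P[...,2]<.272)&(v<270); q=P[m]
A=np.c_[q[:,:2]-T,np.ones(len(q))]; c=np.linalg.lstsq(A,q[:,2],rcond=None)[0]; print('plane',c,len(q))
rr=q[r[m]>.032]; print('rim circle ring',circ(rr))
m=D&(r<.022)&(P[...,2]>.300)&(P[...,2]<.316)&(v<330); q=P[m]; print('hub top',len(q),circ(q),np.median(q[:,2]))
S=np.array([.614,-.0133])
for n in('top0','scene0','wrist2','scene2'):
    s=dict(np.load(n+'.npz')); P=cloud(s); D=s['depth']>0; r=np.hypot(P[...,0]-S[0],P[...,1]-S[1])
    for a,b,rl,rh,R in((.19,.217,.0,.016,.010),(.158,.182,.012,.03,.022),(.02,.128,.005,.03,.0145),(.132,.152,.015,.03,.021)):
        q=P[D&(P[...,2]>a)&(P[...,2]<b)&(r<rh)&(r>rl)]
        if len(q)>15: print(n,a,len(q),circ(q,R),circ(q))
    q=P[D&(P[...,2]>.183)&(P[...,2]<.188)&(r<.03)]
    if len(q)>15: print(n,'headtop',len(q),cv2.minEnclosingCircle(q[:,:2].astype(np.float32)))
E
```

```text
plane [-0.00276343  0.00316245  0.26284058] 3940
rim circle ring [ 0.58236621 -0.05793039  0.03419717]
hub top 2867 [ 0.58166245 -0.05800946  0.01348115] 0.30694712957727005
top0 0.19 24 [ 0.61516477 -0.01338633] [ 0.61500786 -0.01338071  0.00986681]
top0 0.158 76 [ 0.61307905 -0.01606014] [ 0.61059602 -0.01511337  0.01973175]
top0 0.02 128 [ 0.61214736 -0.00870305] [ 0.62024617 -0.01453142  0.0226047 ]
top0 headtop 190 ((0.6143600940704346, -0.013406477868556976), 0.02186056599020958)
scene0 0.19 73 [ 0.61415827 -0.01426166] [ 0.61502535 -0.0142636   0.00931573]
scene0 0.158 138 [ 0.61394789 -0.01434196] [ 0.61433364 -0.01440364  0.02168293]
scene0 0.02 425 [ 0.61491469 -0.01455466] [ 0.61145225 -0.01409422  0.01749443]
scene0 0.132 87 [ 0.61420886 -0.01434049] [ 0.61551878 -0.01471374  0.01985447]
scene0 headtop 98 ((0.6166513562202454, -0.015313252806663513), 0.022707199677824974)
wrist2 0.19 128 [ 0.61697978 -0.01272699] [-271.9148236   -90.0993298   287.02595319]
wrist2 0.158 379 [ 0.61580428 -0.01531109] [ 0.60587725 -0.01562101  0.0133592 ]
wrist2 0.02 478 [ 0.61991634 -0.01559572] [ 0.6215844  -0.00728845  0.02179402]
wrist2 0.132 35 [ 0.61708165 -0.01276274] [-37.2068381   19.07917341  42.34857361]
wrist2 headtop 239 ((0.6079674363136292, -0.014148027636110783), 0.015255607664585114)
scene2 0.19 74 [ 0.61409505 -0.01434816] [ 0.6141416  -0.01435081  0.0099619 ]
scene2 0.158 140 [ 0.61398132 -0.01416063] [ 0.61378052 -0.01412856  0.02216441]
scene2 0.02 414 [ 0.61508932 -0.01459952] [ 0.61174015 -0.01419879  0.01739316]
scene2 0.132 87 [ 0.61394709 -0.01414079] [ 0.6143133  -0.0142194   0.02068763]
scene2 headtop 98 ((0.6168465614318848, -0.013876408338546753), 0.022475117817521095)
```

Emit:
carry_out(commands="20 10 14 0 0 0 0;20 20 28 0 0 0 0;20 28 40 0 0 0 0;20 32 44 0 0 0 0;20 32 44 0 0 0 0;20 32 44 0 0 0 0;20 32 44 -15 0 0 0;20 32 44 -23 0 0 0;20 32 44 -23 0 0 0;20 32 44 -23 0 0 0")

```text
t: 7.1
tcp_pos: [0.6158, -0.0138, 0.2499]
tcp_rot: [[-0.923, -0.385, -0.0], [-0.385, 0.923, 0.0], [0.0, 0.0, -1.0]]
force: [-0.0, 0.5, -0.8]
opening: 0.0282
grasp_force: 24.9
```

```bash
cat > chk.py <<'E'
from fit import *
st=status.sense(); T=st['tcp_pos']; print(T.round(4),st['force'].round(1))
s=snap('wrist'); save(s,'w3.png'); P=cloud(s); D=s['depth']>0
v,u=np.mgrid[:420,:560]; r=np.hypot(P[...,0]-T[0],P[...,1]-T[1])
q=P[D&(r<.042)&(r>.032)&(abs(P[...,2]-T[2]+.009)<.006)&(v<270)]; print('rim',circ(q),q[:,2].mean())
s=snap('scene'); P=cloud(s); D=s['depth']>0; r=np.hypot(P[...,0]-.6144,P[...,1]+.0139)
for a,b,R in((.19,T[2]-.02,.010),(.158,.182,.022),(T[2]+.003,T[2]+.033,.015)):
    q=P[D&(P[...,2]>a)&(P[...,2]<b)&(r<.03)]; print(a,b,len(q),circ(q,R) if len(q)>8 else '')
c=s['pixels'][120:260,200:370]; cv2.imwrite('pics/s3.png',cv2.resize(c,None,fx=4,fy=4,interpolation=cv2.INTER_CUBIC)[:,:,::-1])
E
python3 chk.py
```

```text
[ 0.6158 -0.0138  0.2499] [-0.   0.5 -0.8]
rim [ 0.61463179 -0.01373203  0.03417986] 0.24109940663710486
0.19 0.2298895637226044 88 [ 0.61365079 -0.01476446]
0.158 0.182 136 [ 0.61376591 -0.01412904]
0.2528895637226044 0.28288956372260443 140 [ 0.6130488  -0.01495127]
```

View pics/s3.png

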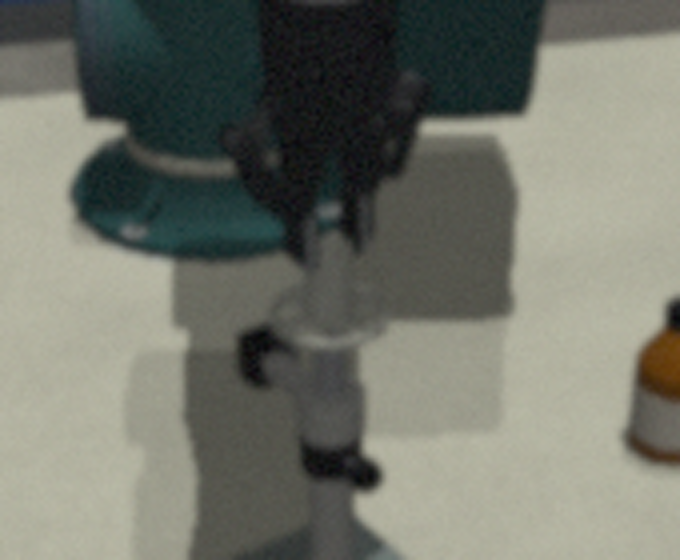

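The scene crop shows the carousel about 10 mm above the spigot, and hub and mast axes agree to within about 1 mm. I'll lower it gently and watch the force.

Emit:
carry_out(commands="20 0 0 -3 0 0 0;20 0 0 -6 0 0 0;20 0 0 -9 0 0 0;20 0 0 -12 0 0 0;20 0 0 -15 0 0 0;20 0 0 -18 0 0 0;20 0 0 -21 0 0 0;20 0 0 -24 0 0 0;20 0 0 -24 0 0 0;20 0 0 -24 0 0 0")

```text
t: 8.2
tcp_pos: [0.6159, -0.0136, 0.2256]
tcp_rot: [[-0.923, -0.385, -0.0], [-0.385, 0.923, -0.0], [0.0, -0.0, -1.0]]
force: [-0.8, -0.6, -0.7]
opening: 0.0286
grasp_force: 24.9
```

Emit:
carry_out(commands="20 0 0 -4 0 0 0;20 0 0 -8 0 0 0;20 0 0 -12 0 0 0;20 0 0 -16 0 0 0;20 0 0 -19 0 0 0;20 0 0 -22 0 0 0;20 0 0 -24 0 0 0;20 0 0 -24 0 0 0;20 0 0 -24 0 0 0")

```text
t: 9.1
tcp_pos: [0.616, -0.0136, 0.2017]
tcp_rot: [[-0.923, -0.385, 0.0], [-0.385, 0.923, -0.0], [-0.0, -0.0, -1.0]]
force: [0.9, 1.0, -0.6]
opening: 0.0282
grasp_force: 24.9
```

Emit:
carry_out(commands="20 0 0 -1 0 0 0;20 0 0 -2 0 0 0;20 0 0 -3 0 0 0;20 0 0 -3 0 0 0;20 0 0 -3 0 0 0")

```text
t: 9.6
tcp_pos: [0.6159, -0.0136, 0.1986]
tcp_rot: [[-0.923, -0.385, -0.0], [-0.385, 0.923, -0.0], [0.0, -0.0, -1.0]]
force: [-0.4, -0.3, -1.0]
opening: 0.0283
grasp_force: 24.9
```

Emit:
carry_out(commands="20 0 0 -1 0 0 0;20 0 0 -1 0 0 0;20 0 0 -2 0 0 0;20 0 0 -2 0 0 0;20 0 0 -2 0 0 0")

```text
t: 10.1
tcp_pos: [0.6163, -0.0136, 0.1981]
tcp_rot: [[-0.923, -0.385, 0.002], [-0.385, 0.923, -0.0], [-0.002, -0.001, -1.0]]
force: [-4.3, 0.9, 12.9]
opening: 0.0285
grasp_force: 26.3
```

Contact came at the expected height (TCP 0.198, so the underside is at about 0.185). Releasing and backing straight up.

Emit:
carry_out(commands="40 0 0 1 0 0 0;60 0 0 1 0 0 0;85 0 0 1 0 0 0;85 0 0 1 0 0 0;85 0 0 1 0 0 0;85 0 0 1 0 0 0;85 0 0 1 0 0 0;85 0 0 1 0 0 0;85 0 0 1 0 0 0;85 0 0 1 0 0 0")

```text
t: 11.1
tcp_pos: [0.6159, -0.0136, 0.1976]
tcp_rot: [[-0.923, -0.385, -0.0], [-0.385, 0.923, 0.0], [0.0, 0.0, -1.0]]
force: [0.6, -0.3, 0.1]
opening: 0.0849
grasp_force: 0.0
```

Emit:
carry_out(commands="85 0 0 20 0 0 0;85 0 0 50 0 0 0;85 0 0 90 0 0 0;85 -30 -12 90 0 0 0;85 -60 -25 90 0 0 0;85 -76 -30 90 0 0 0;85 -76 -30 90 0 0 0;85 -76 -30 90 0 0 0;85 -76 -30 90 0 0 0")

```text
t: 12.0
tcp_pos: [0.5406, -0.0435, 0.2874]
tcp_rot: [[-0.923, -0.385, -0.0], [-0.385, 0.923, 0.0], [-0.0, 0.0, -1.0]]
force: [-0.4, 1.0, 0.2]
opening: 0.085
grasp_force: 0.0
```

```bash
cat > g.py <<'E'
from fit import *
st=status.sense(); T=st['tcp_pos']; print(T.round(4),st['force'].round(1))
for n in('wrist','scene','top'):
    s=snap(n); save(s,n+'4.png'); np.savez(n+'4.npz',**s); P=cloud(s); D=s['depth']>0; r=np.hypot(P[...,0]-.6144,P[...,1]+.0139)
    q=P[D&(P[...,2]>.18)&(P[...,2]<.2)&(r<.042)&(r>.03)]; print(n,'rim',len(q),circ(q) if len(q)>8 else '',np.median(q[:,2]) if len(q) else '')
    q=P[D&(P[...,2]>.225)&(P[...,2]<.245)&(r<.025)]; print('hubtop',len(q),q.max(0) if len(q) else '', cv2.minEnclosingCircle(q[:,:2].astype(np.float32)) if len(q) else '')
    X=np.array([.924,.3827]); Y=np.array([-.3827,.924]); d=P[...,:2]-[.6144,-.0139]; a=d@X; b=d@Y
    q=D&(a<-.062)&(a>-.1)&(abs(b)<.035)&(P[...,2]>.178)&(P[...,2]<.19); print('grip top',q.sum(),'a',a[q].min(),a[q].max(),'b',b[q].min(),b[q].max(),np.median(P[q][:,2]))
    q=D&(a<-.062)&(a>-.1)&(abs(b)<.035)&(P[...,2]>.14)&(P[...,2]<.19);print('grip all',np.percentile(b[q],[1,99]),np.percentile(a[q],[1,99]),b[q&(b>0)].max())
E
python3 g.py
```

```text
[ 0.5406 -0.0435  0.2874] [-0.4  1.   0.2]
wrist rim 1474 [ 0.61404761 -0.01347881  0.03384477] 0.18946806295141044
hubtop 978 [0.63005074 0.0019639  0.23550112] ((0.615223228931427, -0.01314095500856638), 0.015401024371385574)
grip top 1185 a -0.09103687297897163 -0.06535621757570495 b -0.015386451670336209 0.0222230515484997 0.18245420819439737
grip all [-0.01475979  0.02221   ] [-0.09062756 -0.06255024] 0.022744004658075787
scene rim 154 [ 0.61506107 -0.01458709  0.03403249] 0.1913450589772121
hubtop 100 [ 6.30492622e-01 -3.24402600e-05  2.37869612e-01] ((0.6149978637695312, -0.01447024755179882), 0.01609066314995289)
grip top 88 a -0.09204489862729834 -0.06546616654159097 b -0.016544673289681365 0.021374870489611862 0.18359172659277195
grip all [-0.01717627  0.02113451] [-0.09128799 -0.06307786] 0.021955889545410695
top rim 0  
hubtop 0  Traceback (most recent call last):
  File "g.py", line 8, in <module>
    q=D&(a<-.062)&(a>-.1)&(abs(b)<.035)&(P[...,2]>.178)&(P[...,2]<.19); print('grip top',q.sum(),'a',a[q].min(),a[q].max(),'b',b[q].min(),b[q].max(),np.median(P[q][:,2]))
                                                                                                     ~~~~~~~~^^
    return umr_minimum(a, axis, None, out, keepdims, initial, where)
ValueError: zero-size array to reduction operation minimum which has no identity
```

View pics/wrist4.png

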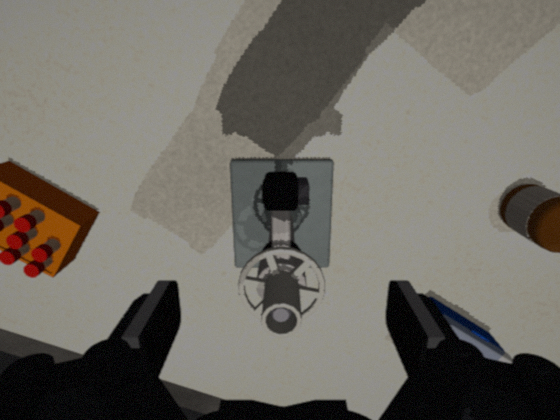

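The wrist view shows the carousel seated: hub mouth at (282,317), rim level, hub top at z 0.235. The grip block is at (280,190) with its paddle to the right, so I'll go down on the grip.

Emit:
carry_out(commands="85 0 0 -30 0 0 0;85 0 0 -60 0 0 0;85 0 0 -90 0 0 0;85 0 0 -110 0 0 0;85 0 0 -125 0 0 0;85 0 0 -137 0 0 0;85 0 0 -142 0 0 0;85 0 0 -142 0 0 0;60 0 0 -142 0 0 0;50 0 0 -142 0 0 0", force=38)

```text
t: 13.15
tcp_pos: [0.5404, -0.0437, 0.1462]
tcp_rot: [[-0.923, -0.385, 0.001], [-0.385, 0.923, -0.0], [-0.001, -0.001, -1.0]]
force: [1.1, -0.6, -0.1]
opening: 0.0586
grasp_force: 0.0
```

Emit:
carry_out(commands="45 0 0 0 0 0 0;40 0 0 0 0 0 0;36 0 0 0 0 0 0;33 0 0 0 0 0 0;30 0 0 0 0 0 0;25 0 0 0 0 0 0;25 0 0 0 0 0 0;25 0 0 0 0 0 0;25 0 0 0 0 0 0;25 0 0 0 0 0 0")

```text
t: 14.15
tcp_pos: [0.5405, -0.0446, 0.1466]
tcp_rot: [[-0.923, -0.384, 0.002], [-0.384, 0.923, -0.002], [-0.001, -0.003, -1.0]]
force: [-1.2, -6.6, 9.2]
opening: 0.0281
grasp_force: 37.1
```

Emit:
carry_out(commands="25 0 0 1 0 0 0;25 0 0 2 0 0 0;25 0 0 3 0 0 0;25 0 0 4 0 0 0;25 0 0 5 0 0 0;25 0 0 6 0 0 0;25 0 0 6 0 0 0")

```text
t: 14.85
tcp_pos: [0.5404, -0.0446, 0.1517]
tcp_rot: [[-0.923, -0.384, 0.001], [-0.384, 0.923, -0.002], [0.0, -0.002, -1.0]]
force: [3.2, -7.0, -4.4]
opening: 0.0285
grasp_force: 37.9
```

```bash
cat > m.py <<'E'
from fit import *
st=status.sense(); T=st['tcp_pos']; print(T.round(4),st['force'].round(1),st['opening'])
for n in('scene','wrist'):
    s=snap(n); save(s,n+'5.png'); P=cloud(s); D=s['depth']>0; r=np.hypot(P[...,0]-.6144,P[...,1]+.0139)
    q=P[D&(r<.018)&(r>.0115)&(P[...,2]>.2)]; print(n,'hub top z',np.percentile(q[:,2],[90,97,99.5]),len(q))
    q=P[D&(r<.037)&(r>.031)&(P[...,2]>.18)]; h,e=np.histogram(q[:,2],bins=np.arange(.18,.34,.004)); k=h.argmax(); print(' rim z',e[k],h.max(),np.median(q[abs(q[:,2]-e[k]-.002)<.005][:,2]))
    if n=='scene':
        c=s['pixels'][120:270,210:360]; cv2.imwrite('pics/s5_%d.png'%(st['t']*100),cv2.resize(c,None,fx=4,fy=4,interpolation=cv2.INTER_CUBIC)[:,:,::-1])
E
python3 m.py; ls pics
```

```text
[ 0.5404 -0.0446  0.1517] [ 3.2 -7.  -4.4] 0.028546122631698086
scene hub top z [0.62999722 0.63625027 0.6395412 ] 436
 rim z 0.196 75 0.19660475225751597
c_scene.png
c_top.png
s3.png
s5_1485.png
scene0.png
scene2.png
scene4.png
scene5.png
top0.png
top2.png
top4.png
w1.png
w3.png
wrist2.png
wrist4.png
wrist5.pngTraceback (most recent call last):
  File "m.py", line 5, in <module>
    q=P[D&(r<.018)&(r>.0115)&(P[...,2]>.2)]; print(n,'hub top z',np.percentile(q[:,2],[90,97,99.5]),len(q))
                                                                 ~~~~~~~~~~~~~^^^^^^^^^^^^^^^^^^^^^
    return _quantile_unchecked(
        a, q, axis, out, overwrite_input, method, keepdims, weights)
    return _ureduce(a,
                    func=_quantile_ureduce_func,
    ...<5 lines>...
                    overwrite_input=overwrite_input,
                    method=method)
    r = func(a, **kwargs)
    result = _quantile(arr,
                       quantiles=q,
    ...<2 lines>...
                       out=out,
                       weights=wgt)
    slices_having_nans = np.isnan(arr[-1, ...])
                                  ~~~^^^^^^^^^
IndexError: index -1 is out of bounds for axis 0 with size 0
```

The mast follows: the rim has risen about 5 mm for 5 mm at the tool. Raising it smoothly.

Emit:
carry_out(commands="25 0 0 2 0 0 0;25 0 0 5 0 0 0;25 0 0 9 0 0 0;25 0 1 14 0 0 0;25 0 1 19 0 0 0;25 0 1 24 0 0 0;25 0 1 29 0 0 0;25 0 1 34 0 0 0;25 0 1 39 0 0 0;25 0 1 44 0 0 0")

```text
t: 15.95
tcp_pos: [0.5404, -0.0445, 0.1957]
tcp_rot: [[-0.923, -0.384, 0.0], [-0.384, 0.923, -0.004], [0.001, -0.003, -1.0]]
force: [2.4, -13.5, -5.2]
opening: 0.0284
grasp_force: 39.6
```

Emit:
carry_out(commands="25 0 0 5 0 0 0;25 0 0 10 0 0 0;25 0 0 15 0 0 0;25 0 0 20 0 0 0;25 0 0 25 0 0 0;25 0 0 30 0 0 0;25 0 0 35 0 0 0;25 0 0 40 0 0 0;25 0 0 44 0 0 0;25 0 0 47 0 0 0")

```text
t: 16.95
tcp_pos: [0.5404, -0.0445, 0.2427]
tcp_rot: [[-0.923, -0.384, 0.0], [-0.384, 0.923, -0.004], [0.001, -0.004, -1.0]]
force: [3.5, -15.3, -5.8]
opening: 0.0284
grasp_force: 39.6
```

Emit:
carry_out(commands="25 0 0 2 0 0 0;25 0 0 3 0 0 0;25 0 0 3 0 0 0;25 0 0 3 0 0 0;25 0 0 3 0 0 0")

```text
t: 17.45
tcp_pos: [0.5404, -0.0445, 0.2456]
tcp_rot: [[-0.923, -0.384, 0.0], [-0.384, 0.923, -0.004], [0.001, -0.004, -1.0]]
force: [3.1, -14.4, -4.2]
opening: 0.0285
grasp_force: 39.7
```

```bash
sed -i 's/^    q=P\[D&(r<.018).*$//' m.py; sed -i "s/c=s\['pixels'\]\[120:270,210:360\]/c=s['pixels'][120:270,210:360]; np.savez('s5.npz',**s); print([proj(s,[.6144,-.0139,z]).round(1).tolist() for z in (.155,.205,.255)])/" m.py; python3 m.py; ls -t pics | head -3
python3 - <<'E'
from h import *
s=dict(np.load('s5.npz')); g=s['pixels'].mean(2)
for z in np.arange(.13,.3,.003):
    u,v=proj(s,[.6144+.008,-.0139,z]); print(round(z*1000),round(v,1),g[int(round(v)),int(round(u))-3:int(round(u))+4].mean().round())
E
```

```text
[ 0.5404 -0.0445  0.2456] [  3.1 -14.4  -4.2] 0.028531530564201824
 rim z 0.2880000000000001 95 0.2903170977833781
[[282.6, 226.6], [282.4, 210.2], [282.2, 193.0]]
 rim z 0.2840000000000001 704 0.28780915214235014
wrist5.png
s5_1745.png
scene5.png
130 236.3 23.0
133 235.4 28.0
136 234.4 27.0
139 233.5 21.0
142 232.5 21.0
145 231.6 20.0
148 230.7 21.0
151 229.7 29.0
154 228.7 39.0
157 227.8 54.0
160 226.8 61.0
163 225.9 63.0
166 224.9 64.0
169 223.9 67.0
172 222.9 72.0
175 222.0 76.0
178 221.0 79.0
181 220.0 77.0
184 219.0 78.0
187 218.0 75.0
190 217.0 75.0
193 216.0 75.0
196 215.0 75.0
199 214.0 69.0
202 213.0 67.0
205 212.0 69.0
208 211.0 70.0
211 210.0 73.0
214 209.0 74.0
217 208.0 76.0
220 206.9 76.0
223 205.9 75.0
226 204.9 74.0
229 203.9 74.0
232 202.8 74.0
235 201.8 75.0
238 200.7 74.0
241 199.7 75.0
244 198.6 75.0
247 197.6 78.0
250 196.5 83.0
253 195.5 82.0
256 194.4 83.0
259 193.3 84.0
262 192.3 84.0
265 191.2 85.0
268 190.1 93.0
271 189.0 116.0
274 187.9 139.0
277 186.9 147.0
280 185.8 140.0
283 184.7 125.0
286 183.6 108.0
289 182.5 94.0
292 181.4 92.0
295 180.3 89.0
298 179.1 89.0
```

The rim, TCP and first-ring readings all give about 98.5 mm. I'll relieve the side load and raise about 1.5 mm more.

Emit:
carry_out(commands="25 0 -1 0.5 0 0 0;25 0 -1.5 1 0 0 0;25 0 -2 1.5 0 0 0;25 0 -2 1.5 0 0 0;25 0 -2 1.5 0 0 0;25 0 -2 1.5 0 0 0;25 0 -2 1.5 0 0 0")

```text
t: 18.25
tcp_pos: [0.5404, -0.0447, 0.2471]
tcp_rot: [[-0.923, -0.385, 0.001], [-0.385, 0.923, -0.0], [-0.001, -0.0, -1.0]]
force: [4.8, -1.2, -5.0]
opening: 0.0281
grasp_force: 38.4
```

```bash
python3 m.py; ls -t pics | head -3; cp pics/s5_18*.png pics/final.png
```

```text
[ 0.5404 -0.0447  0.2471] [ 4.8 -1.2 -5. ] 0.02810674924250887
 rim z 0.2880000000000001 61 0.2918096775111811
[[282.6, 226.6], [282.4, 210.2], [282.2, 193.0]]
 rim z 0.2880000000000001 1004 0.28939485080600785
wrist5.png
s5_1825.png
scene5.png
```

View pics/final.png

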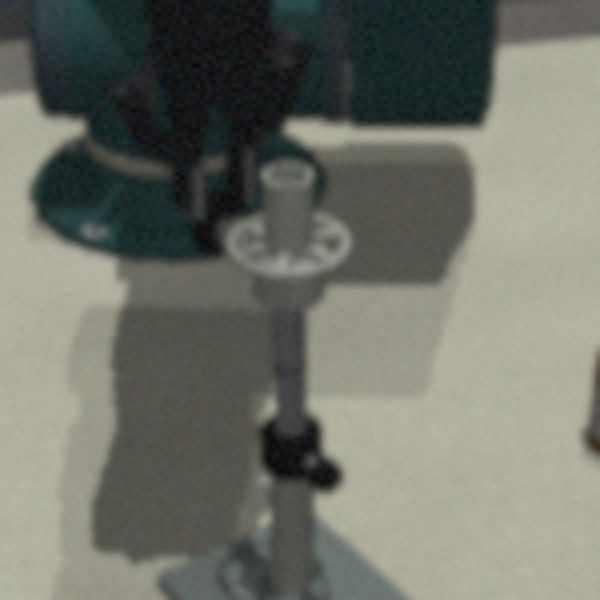

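The crop shows the carousel seated level on the raised head. The first ring is at about (290,368), midway between head and collar, and the second ring is at the rim near (291,425). The rim has risen about 100 mm and everything is still.

```bash
python3 -c "
from plant import bot; print(bot.job_done())"
```

```text
the job is handed in; nothing more can be done
None
```

The job is handed in: the carousel is seated on the mast's head, and the arm is holding the mast still at about 100 mm by my measurements; the hand-in returned no verdict.

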